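# Shut the keepsake box and offer up its opened padlock

## Task

The keepsake box on the writing desk is packed: first shut its lid fully. Then turn the dial of the padlock lying in the wooden cradle, click by click, until its red stripe points at the red mark beside the shackle, and pull the shackle all the way out. Finally lift the padlock out and hold it up, level and dial upwards, with the shackle's bow pointing at the brass staple on the box front and just short of it (no more than about 5 cm away, without touching the box); finish while still holding it there, and leave the other things on the desk alone.

Things in the scene. Friction and masses are not known exactly. Their poses are not given: they have to be found in the camera images.
- box: wooden keepsake box, fixed to the desk, 150 (x) by 220 (y) by 80 mm high without its lid; origin at the centre of its underside; its x axis points from its front (the side with the brass staple, towards the robot) to its back (the hinge side). There are small things packed inside, below the rim
- lid (a joint): angle of the box lid, rad: 0 shut, about 0.5 to 1.1 at the start; a stiff hinge along the upper back edge holds the lid wherever it is left, and a push of about 1 to 4 N downwards near the front edge closes it. The lid is a wooden slab 150 by 220 by 10 mm
- lid_edge (a point): middle of the upper front edge of the lid (it moves with the lid); a slotted brass hasp leaf hangs 43 mm down from this edge, square to the lid, and slips over the staple when the lid is shut
- lid_hinge (a point): middle of the lid's hinge axis, at the upper back edge of the box, 80.5 mm above the desk; the axis runs along the box's y. lid_edge lies 150 mm from it along the lid and 10 mm off it (lid thickness)
- staple_tip (a point): outermost point of the brass staple (a small loop) at the middle of the box front: 18 mm out from the front face and 56 mm above the desk
- cradle: dark wooden cradle fixed to the desk: a block 22 mm high on which the padlock lies, 52 mm wide (y), with end walls and corner posts that rise 9 mm further (31 mm above the desk) and stand 1 mm off the lock; between the corner posts the lock's long sides are free over 55 mm of their length. Outside 90 by 74 mm. Origin at the centre of the underside; x axis towards the shackle
- lock: steel padlock lying face up in the cradle: body 76 (x, towards the shackle) by 60 (y) by 28 mm thick (z), about 0.37 kg with dial and shackle; origin at the centre of its underside, which is 22 mm above the desk at the start. z is up, out of the dial face. It can be gripped across its 60 mm width or by the dial
- dial (a joint): angle of the dial, rad, about its z axis: grows anticlockwise seen from above; 0 when its red stripe points along the lock's x at the red mark beside the shackle, which is the only place where the shackle comes free (within about 0.12). Starts 1 to 3 clicks anticlockwise of it, so it must turn clockwise. It clicks at every tenth of a turn (0.628 rad), settles itself near the nearest click (within 0.1 rad) when let go, and needs about 0.05 N m between clicks
- dial_top (a point): centre of the top of the black ribbed dial, a cylinder 38 mm in diameter that stands 22.5 mm above the lock's face (face 50 mm above the desk, dial top 72.5 mm). A red stripe runs from its centre to its rim
- shackle (a joint): how far the shackle is drawn out of the lock along the lock's x, m: 0 shut, 0.018 fully out; about 2 to 4 N pulls it when the dial is at 0, and otherwise it stays locked with 3 mm of play
- bow (a point): outermost point of the shackle's bow, on the lock's x axis, 76 mm from the lock's middle when shut and 94 mm when out, at half the lock's thickness (36 mm above the desk in the cradle). The shackle is a U of bright round bar 8 mm thick, 44 mm wide outside; its straight legs run from the lock body (38 mm from the middle) to 62 mm from the middle when shut
- mug: blue ceramic mug, 72 mm wide and 85 mm high; to be left alone
- frame: small white picture frame standing on the desk, 100 by 120 mm high; to be left alone
- bottle: amber glass bottle with a brass cap, 44 mm wide and 100 mm high; to be left alone
- notebook: green notebook lying flat, 100 by 140 by 16 mm; to be left alone

How it is judged (in metres and radians):
On the way, in this order (a step that is already met when the one before it is completed fails the run):
1. the box lid is shut (within 0.04 rad) (value of joint lid below 0.04 rad), for 0.2 s.
2. the dial stands at the red mark (within 0.2 rad) (value of joint dial between -0.2 and 0.2 rad), for 0.2 s.
3. the shackle is drawn out at least 14 mm (value of joint shackle above 0.014 m), for 0.2 s.
At the end, for the whole second after the job is handed in: lid shut (within 0.04 rad); shackle out at least 14 mm; padlock at rest in the fingers, clear of desk, cradle and box, dial up and level within 0.35 rad, in front of the box, shackle along the box's x within 0.4 rad, bow within 60 mm of the staple's tip (value of joint lid below 0.04 rad and value of joint shackle above 0.014 m and distance between bow and staple_tip below 0.06 m and angle between the x axis of lock and the x axis of box, either way round below 0.4 rad and x of bow in the frame of lock above 0.07 m and x of lock in the frame of box below -0.13 m and angle between lock's own z axis and vertical below 0.35 rad and height (world z) of lock above 0.02 m and linear speed of lock below 0.03 m/s and contact force between lock and the fingers above 1 N and contact force between lock and box below 0.1 N and contact force between lock and cradle below 0.1 N); the arm keeps its last pose, push and grip.
It fails at once if a bystander is moved more than 30 mm (distance of any of mug, frame, bottle, notebook from where it was at the start of the episode above 0.03 m).
It also fails if it takes over 72 s, if anything falls off the work surface, if the arm or the gripper's body presses on something with over 40 N, if the wrist force passes 120 N, or if a joint passes its speed limit or range.

## Robot

A 6-joint arm with a two-finger parallel gripper is mounted at the origin on the work surface. World frame = base frame: x ahead of the robot, y to its left, z up, the work surface at z = 0. Lengths are in mm, angles in rad, forces in N, time in s.
With the tool pointing down it reaches from about 300 to 775 mm from the base axis. Payload 14.6 kg.
Tool frame: the origin (TCP) lies on the mounting face of the last link; the fingertips stand 199 mm ahead of it and the grasp point (between the pads) lies 180 mm ahead of it; z points along the fingers, y is the line along which they close (so a half turn about z gives the same grasp; the last joint's range is limited). The gripper opens to 94 mm and grips with 3 to 60 N. Pads are 16 mm wide; open, the fingers measure 119 mm over their backs; the gripper's body (75 mm by 177 mm) begins 78 mm behind the grasp point.
Start: joints at [-1.407, 0.3, 1.521, -0, 1.321, -0.067], TCP at [125.81, -535.409, 404.646] pointing down, gripper open.
Joint ranges: [-3.03, 3.03], [-0.79, 2.21], [0.23, 2.52], [-1.04, 4.18], [0, 3.07], [-2.55, 2.55]. Speed limits (rad/s): [2.22, 2.22, 2.57, 3.14, 3.14, 3.14].

## Interface

Orientations are given as [roll, pitch, yaw] about the fixed x, y, z axes, in that order (R = Rz(yaw) Ry(pitch) Rx(roll)).
In Python, from cell import manip gives the robot as it stands. The module is installed in compiled form; this text tells all that it offers.
- The arm moves only by the shell command python3 -m creep 'ROWS' [FORCE]. ROWS is a JSON object of lists of equal length, an entry for each row: "slide": the shift along the world's x, y, z in cm, a list of three; "turn": the turn about the world's z in rad; "claw": the opening, from 0 (shut) to 1 (fully open). A call has 1 to 8 rows; each row shifts and turns the commanded pose from where the row before left it; what a row does not reach is not made up. A row lasts 1/8 s, in which the tool goes at most 62.5 mm and 10.7 degrees, less where a joint would pass 70% of its speed; a pose out of reach is approached as far as the arm can. A call with a gripper value outside its range is refused whole. The fingers move at their own pace and stop on an object; FORCE is the grip in N (left out, the last holds). Time passes only in rows, so rows that do not move let the fingers close. It gives the time, the measured TCP pose, the force, the opening and the grip force at its end, in the units of the state.
- manip.read_state(): the state, without advancing time (a new reading comes with each control period).
- manip.camera(name): name is "scene" or "top" or "wrist"; returns (picture, depth): 400x640x3 uint8, red, green, blue; 400x640 float32, mm along the optical axis (not along the pixel's ray), 0 where there is no reading.
- manip.calibration(name): a dict with "intrinsics" (3x3 intrinsics, pixels), "k1" (the pictures are not rectified: a ray, as slopes to the right and down, at radius r is drawn at 1 + k1 r^2 times it, then the intrinsics apply), "pose" (4x4, takes a point from camera to world coordinates). Camera axes: x right, y up, looking along -z (the intrinsics and any distortion apply to the point x, -y, -z); pixel columns grow to the right and rows downward; lengths in mm; the calibration is good to about 2 mm. A picture is of the moment at which its call begins: read the wrist's pose just before it. calibration takes no time and is no camera call; for the wrist camera it gives the pose at the moment of the call.
- manip.sign_off(): hands the job in; it is judged then, once.
Trained networks look in the newest picture that a camera, given by its name, has taken for a name from the list of things; names that differ only in an ending like _2 or _b are one class to them, and where a whole thing is asked for, a point or a joint stands for the part that bears it (a point fixed in the world has none). Each returns a list of dicts, best first, with "score" (0 to 1); they miss things now and then, are a little off and sometimes report something else, mostly with a low value. They report only what shows in the picture. A call takes as long as a camera call.
- manip.cut_out(query, camera): "mask" (400x640 bool, what is visible of it) and "position" ([column, row] in pixels, amid what is visible of it).
The state is a dict: "clock": time; "joints": joint angles; "qd": joint speeds; "effort": joint torques, N m; "eef_pos": TCP position; "eef_rot": TCP orientation; "wrist_force": force on the tool from outside, world axes, zero at the start; "moment": the same for the moment, N m; "finger_gap": finger opening in mm; "finger_force": force on a finger pad.
Only numpy, scipy, OpenCV 4.12 (cv2) and the standard library are available. Lean on these libraries where they do the work, as an engineer would, in place of code of your own. Each camera call takes 0.05 s, during which the arm holds its last target. There are 200 camera calls.

## Working session

There is one attempt and no reset: what is moved stays moved. The work goes in short steps, Python scripts to look and compute and a shell command to move; the robot and the scene stay as the last step left them, time stands still between calls to the robot, and variables do not carry over. Pictures are saved under pics/ and viewed, at most 10 in all, crops included, and the job is handed in when it is done.

```bash
mkdir -p pics
cat > h.py <<'E'
import numpy as np, cv2
from cell import manip
def pts(cam, uv, depth, cal=None):
    c=cal or manip.calibration(cam); K=np.array(c["intrinsics"],float); T=np.array(c["pose"]); k=c["k1"]
    uv=np.atleast_2d(uv).astype(float)
    d=np.array([depth[int(round(v)),int(round(u))] for u,v in uv]) if np.ndim(depth)==2 else np.broadcast_to(depth,len(uv))
    n=cv2.undistortPoints(uv[:,None,:],K,np.array([k,0,0,0.]))[:,0]
    P=np.c_[n[:,0]*d,-n[:,1]*d,-d,np.ones(len(uv))]
    return (P@T.T)[:,:3]
def maskpts(cam,m,depth,cal=None):
    v,u=np.nonzero(m&(depth>0)); return pts(cam,np.c_[u,v],depth,cal), np.c_[u,v]
def save(im,name): cv2.imwrite("pics/"+name,cv2.cvtColor(im,cv2.COLOR_RGB2BGR))
E
python3 - <<'E'
from h import *
np.set_printoptions(precision=1,suppress=True)
ims=[]
for cam in("top","scene"):
    im,d=manip.camera(cam); ims.append(im); np.savez(cam,im=im,d=d)
    for q in["box","lid","cradle","lock","dial","shackle","mug","frame","bottle","notebook"]:
        for r in manip.cut_out(q,cam)[:1]:
            P,_=maskpts(cam,r["mask"],d)
            print(cam,q,round(r["score"],2),np.array(r["position"]),len(P),np.median(P,0),np.percentile(P,2,0),np.percentile(P,98,0)) if len(P) else print(cam,q,"none")
save(ims[0],"top.png");save(ims[1],"scene.png"); s=manip.read_state(); print(s)
E
```

```text
top box 0.86 [268.8 166.2] 6880 [625.7 145.1 121.1] [568.3  40.8   7.2] [717.9 249.8 170. ]
top lid 0.87 [262.9 157.9] 4935 [649.7 145.5 137.1] [582.8  42.7  92.7] [717.9 249.7 170.7]
top cradle 0.65 [418.5 248.8] 196 [ 451.9 -193.4   30.2] [ 441.9 -241.5    3.5] [ 534.8 -162.5   37. ]
top lock 0.96 [420.8 227.2] 1048 [ 494.5 -198.6   50.3] [ 452.1 -232.    20.3] [ 560.8 -172.7   75.6]
top dial 0.67 [423.2 230. ] 249 [ 489.  -202.2   72.4] [ 471.4 -221.1   55.6] [ 507.3 -186.    76.8]
top shackle 0.67 [411.1 246.6] 86 [ 449.8 -179.9   30.1] [ 443.3 -241.8    6.8] [ 525.8 -162.9   36.5]
top mug 0.84 [399.3 129.1] 1089 [ 744.2 -165.7   37.7] [ 701.  -200.1    0.8] [ 780.4 -125.6   87.3]
top frame 0.64 [470.8 127.4] 867 [ 725.9 -327.4   72.7] [ 709.2 -388.3   -0.4] [ 779.6 -286.4  123.4]
top bottle 0.9 [158.2 205.9] 407 [563.5 401.3  67.3] [546.6 388.9  10. ] [585.4 422.4 102. ]
top notebook 0.66 [316.2 281.9] 2535 [381.4  50.5  16.5] [329.4 -17.5  11.5] [432.9 117.2  21.2]
scene box 0.72 [366.4 196.9] 5057 [663.8  99.5 102.4] [576.4  33.9   0.8] [722.1 247.4 165.7]
scene lid 0.58 [370.
[... 577 characters left out ...]
 -129.7   84.5]
scene frame 0.88 [290.6 337.6] 1184 [ 739.7 -337.9   57. ] [ 719.6 -385.1    1.3] [ 779.6 -292.1  120.2]
scene bottle 0.64 [387.9 146.1] 263 [577.8 401.4  54.9] [507.3 387.5  -3.3] [593.4 528.9  98.3]
scene notebook 0.56 [276.9 195.4] 1135 [389.5  41.6  13.2] [331.9 -23.7  -1.7] [439.8 117.9  17.5]
{'clock': 1.1, 'joints': array([-1.4,  0.3,  1.5, -0. ,  1.3, -0.1]), 'qd': array([-0.,  0.,  0.,  0., -0.,  0.]), 'effort': array([ -0. , -53.2, -35.3,   0.1,   0. ,   0. ]), 'eef_pos': array([ 125.8, -535.4,  404.7]), 'eef_rot': array([3.1, 0. , 0.2]), 'wrist_force': array([-0.4,  0.5, -0.8]), 'moment': array([-0., -0.,  0.]), 'finger_force': 0.0, 'finger_gap': 93.96434927292167}
```

View pics/top.png

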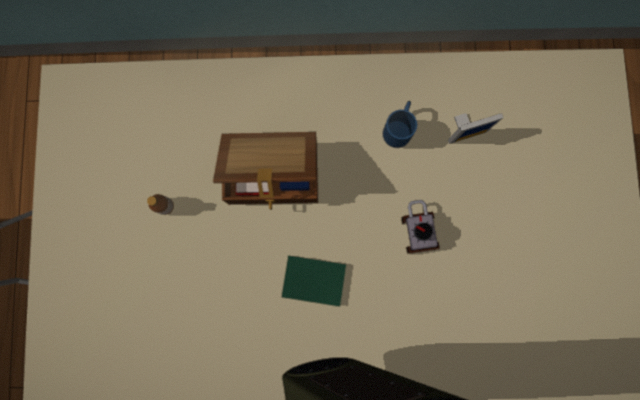

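Run:
```python
from h import *
np.set_printoptions(precision=2,suppress=True)
z=np.load("top.npz"); im,d=z["im"],z["d"]
print(manip.calibration("top"))
def plane(cam,m,d,zlo,zhi):
    P,uv=maskpts(cam,m,d); s=(P[:,2]>zlo)&(P[:,2]<zhi); return P[s]
manip.camera("top")
r=manip.cut_out("lid","top")[0]; P,_=maskpts("top",cv2.erode(r["mask"].astype(np.uint8),np.ones((5,5)))>0,d)
A=np.c_[P[:,:2],np.ones(len(P))]
for _ in range(3):
    x=np.linalg.lstsq(A,P[:,2],rcond=None)[0]; e=P[:,2]-A@x; k=abs(e)<3*np.std(e)+.5; A,P=A[k],P[k]
print("lid plane",x,"slope",np.arctan(np.hypot(x[0],x[1])),"dir",np.arctan2(-x[1],-x[0]),np.std(e))
m=cv2.minAreaRect(P[:,:2].astype(np.float32)); print(m, P.min(0),P.max(0))
i=P[:,2].argsort(); print("front",P[i[-150:]].mean(0),"back",P[i[:150]].mean(0))
r=manip.cut_out("lock","top")[0]; P,uv=maskpts("top",r["mask"],d)
f=P[(P[:,2]>46)&(P[:,2]<54)]; print("face",len(f),cv2.minAreaRect(f[:,:2].astype(np.float32)),f.mean(0))
f=P[(P[:,2]>69)]; print("dial",len(f),cv2.minEnclosingCircle(f[:,:2].astype(np.float32)),f.mean(0))
hsv=cv2.cvtColor(im,cv2.COLOR_RGB2HSV); red=((hsv[...,0]<8)|(hsv[...,0]>172))&(hsv[...,1]>130)&(hsv[...,2]>80)
red[:200]=0;red[270:]=0;red[:,:380]=0;red[:,460:]=0
Q,uv=maskpts("top",red,d)
for a,b in zip(Q,uv): print(b,a)
save(cv2.resize(im[195:270,370:470],None,fx=8,fy=8,interpolation=cv2.INTER_CUBIC),"crop.png")
```

```text
{'intrinsics': array([[495.57,   0.  , 315.97],
       [  0.  , 495.57, 203.24],
       [  0.  ,   0.  ,   1.  ]]), 'k1': -0.030006165014640717, 'pose': array([[  -0.02,    0.99,   -0.13,  405.11],
       [  -1.  ,   -0.02,   -0.02,   17.73],
       [  -0.02,    0.13,    0.99, 1197.13],
       [   0.  ,    0.  ,    0.  ,    1.  ]])}
lid plane [ -0.64   0.   554.85] slope 0.5706949962838954 dir -0.0021937269685612082 1.7744475037964624
((655.4010009765625, 146.60833740234375), (208.0190887451172, 125.87264251708984), 89.89611053466797) [592.48  42.6   89.65] [718.46 250.53 176.47]
front [599.02 139.16 171.44] back [713.99 145.93  95.04]
face 7 ((645.32568359375, 56.96138000488281), (23.523853302001953, 97.5810775756836), 53.418800354003906) [655.26  54.49  48.41]
dial 5042 ((657.5062255859375, 146.11741638183594), 124.66654968261719) [651.42 145.29 135.13]
[420 216] [ 525.9  -201.41   48.09]
[420 217] [ 523.09 -200.43   52.67]
[420 218] [ 520.7  -200.19   53.38]
[421 218] [ 520.74 -202.67   52.47]
[420 219] [ 518.57 -200.46   51.39]
[421 219] [ 518.45 -202.63   52.12]
[420 220] [ 516.29 -200.43   50.94]
[421 220] [ 515.9  -202.07   54.48]
[417 227] [ 498.14 -188.21   75.7 ]
[418 227] [ 498.13 -190.56   75.22]
[419 227] [ 498.26 -193.22   73.06]
[419 228] [ 495.84 -192.76   74.95]
[420 228] [ 495.81 -195.07   74.7 ]
[421 228] [ 495.87 -197.58   73.37]
[420 229] [ 493.69 -195.32   72.81]
[421 229] [ 493.62 -197.54   73.03]
[422 229] [ 493.56 -199.76   73.27]
[422 230] [ 491.16 -199.32   74.94]
[423 230] [ 491.37 -202.25   71.53]
```

View pics/crop.png

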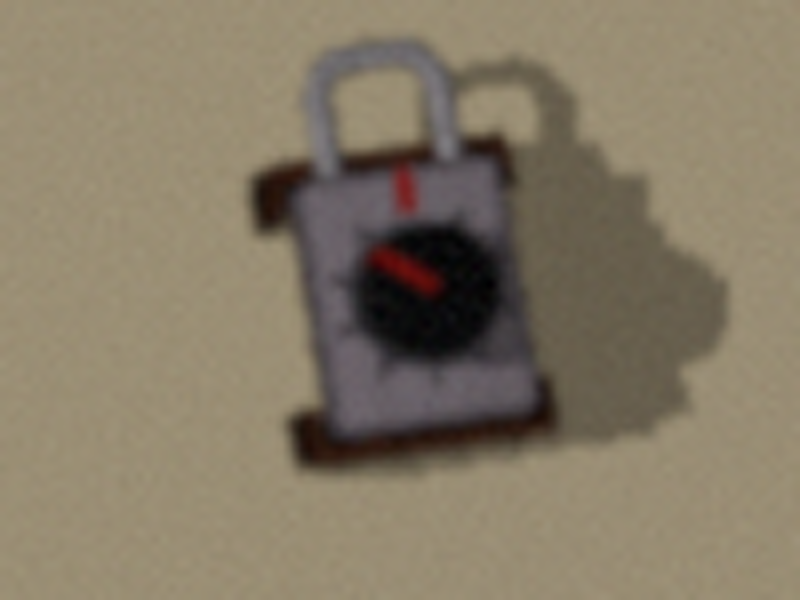

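The top view shows the box at (267,166) with its lid about 0.57 rad open. The lock is at (421,230) with its shackle towards +x and yaw of about 0.13. The stripe stands about 1 rad anticlockwise of the mark, so I'll look again with the wrist camera. Lid first.

```bash
python3 -m creep '{"slide":[[3,4.25,0],[3,4.25,0],[3,4.25,0],[3,4.25,0],[3,4.25,0],[3,4.25,0],[3,4.25,0],[3,4.25,0]],"turn":[0,0,0,0,0,0,0,0],"claw":[0,0,0,0,0,0,0,0]}' 20
python3 -m creep '{"slide":[[3,4.25,0],[3,4.25,0],[3,4.25,0],[3,4.25,0],[3,4.25,0],[3,4.25,0],[3,4.25,0],[3,4.25,0]],"turn":[0,0,0,0,0,0,0,0],"claw":[0,0,0,0,0,0,0,0]}'
```

```text
clock: 2.25
eef_pos: [366.5, -193.9, 404.9]
eef_rot: [3.141, -0.001, 0.231]
wrist_force: [-0.3, -0.7, 1.6]
finger_gap: 17.3
finger_force: 0.0
clock: 3.25
eef_pos: [606.6, 146.2, 404.6]
eef_rot: [3.142, -0.0, 0.231]
wrist_force: [0.7, 0.1, 0.7]
finger_gap: 0.3
finger_force: 0.0
```

```bash
python3 -m creep '{"slide":[[-0.5,0,-3],[0,0,-1.2],[0,0,-1.2],[0,0,-1.2],[0,0,-1.2],[0,0,-1.2],[0,0,-1.2],[0,0,-1.2]],"turn":[0,0,0,0,0,0,0,0],"claw":[0,0,0,0,0,0,0,0]}'
python3 -m creep '{"slide":[[0,0,-0.1],[0,0,-0.1],[0,0,0],[0,0,0]],"turn":[0,0,0,0],"claw":[0,0,0,0]}'
```

```text
clock: 4.25
eef_pos: [600.8, 144.6, 289.8]
eef_rot: [-3.142, 0.0, 0.231]
wrist_force: [-0.9, -0.5, 10.6]
finger_gap: 0.5
finger_force: 6.3
clock: 4.75
eef_pos: [600.8, 144.6, 289.8]
eef_rot: [3.141, -0.001, 0.231]
wrist_force: [-7.9, -1.6, 13.9]
finger_gap: 0.5
finger_force: 7.6
```

```bash
python3 -m creep '{"slide":[[0,0,4],[0,0,5],[-1.8,-5.5,2],[-1.8,-5.5,0],[-1.8,-5.5,0],[-1.8,-5.5,0],[-1.8,-5.5,0],[-1.8,-5.5,0]],"turn":[0,0,0,0,0,0,0,0],"claw":[0,0,0.5,1,1,1,1,1]}'
python3 -m creep '{"slide":[[0,-1,0],[0,0,0]],"turn":[0,0],"claw":[1,1]}'
python3 - <<'E'
from h import *
np.set_printoptions(precision=2,suppress=True)
manip.camera("top")
im,d=manip.camera("top")
r=manip.cut_out("lid","top")[0]; P,_=maskpts("top",cv2.erode(r["mask"].astype(np.uint8),np.ones((5,5)))>0,d)
print("lid",np.median(P,0),np.percentile(P,2,0),np.percentile(P,98,0),cv2.minAreaRect(P[P[:,2]>80][:,:2].astype(np.float32)))
A=np.c_[P[:,:2],np.ones(len(P))]; print(np.linalg.lstsq(A,P[:,2],rcond=None)[0])
cal=manip.calibration("wrist"); im,d=manip.camera("wrist"); np.savez("w",im=im,d=d)
print(cal)
for q in["lock","dial","shackle","cradle"]:
    for r in manip.cut_out(q,"wrist")[:1]:
        P,_=maskpts("wrist",r["mask"],d,cal); print(q,r["score"],r["position"],len(P),np.median(P,0),np.percentile(P,2,0),np.percentile(P,98,0))
        if q=="lock": f=P[(P[:,2]>46)&(P[:,2]<54)]; print("face",len(f),cv2.minAreaRect(f[:,:2].astype(np.float32)))
        if q!="cradle": f=P[(P[:,2]>68)]; len(f)>5 and print("dial",len(f),cv2.minEnclosingCircle(f[:,:2].astype(np.float32)),f.mean(0))
        if q=="shackle": f=P[(P[:,2]>32)&(P[:,2]<44)]; len(f)>5 and print("sh",cv2.minAreaRect(f[:,:2].astype(np.float32)))
hsv=cv2.cvtColor(im,cv2.COLOR_RGB2HSV); red=((hsv[...,0]<8)|(hsv[...,0]>172))&(hsv[...,1]>130)&(hsv[...,2]>80)
n,l,st,c=cv2.connectedComponentsWithStats(red.astype(np.uint8))
for i in range(1,n):
    if st[i,4]>15:
        P,_=maskpts("wrist",l==i,d,cal); v=cv2.fitLine(P[:,:2].astype(np.float32),cv2.DIST_L2,0,.01,.01).ravel()
        print("red",st[i],P.mean(0),P.min(0),P.max(0),v)
save(im,"wrist1.png")
E
```

```text
clock: 5.75
eef_pos: [492.0, -187.1, 398.4]
eef_rot: [3.141, -0.0, 0.231]
wrist_force: [1.6, -0.4, -0.0]
finger_gap: 56.6
finger_force: 0.0
clock: 6.0
eef_pos: [493.0, -195.5, 398.3]
eef_rot: [-3.141, 0.0, 0.23]
wrist_force: [-0.2, 1.1, -1.0]
finger_gap: 77.0
finger_force: 0.0
lid [639.92 144.9   91.56] [572.68  45.28  87.24] [710.44 246.25  96.01] ((639.1476440429688, 146.2220001220703), (213.3137969970703, 151.49314880371094), 88.88531494140625)
[-0.   -0.   92.37]
{'intrinsics': array([[358.13,   0.  , 316.92],
       [  0.  , 358.13, 197.23],
       [  0.  ,   0.  ,   1.  ]]), 'k1': -0.03998836172246329, 'pose': array([[   0.23,    0.93,    0.28,  575.23],
       [  -0.97,    0.22,    0.06, -174.59],
       [  -0.  ,   -0.28,    0.96,  378.57],
       [   0.  ,    0.  ,    0.  ,    1.  ]])}
lock 0.66 [326.4, 178.1] 5676 [ 504.29 -200.87   50.03] [ 456.86 -231.45   36.68] [ 563.4  -174.09   73.47]
face 3064 ((491.2537841796875, -203.20166015625), (75.35014343261719, 59.44654083251953), 6.835455417633057)
dial 1397 ((490.9557800292969, -203.05291748046875), 19.6820125579834) [ 491.86 -202.87   72.38]
dial 0.71 [31.7, 13.6] 1661 [581.72  50.53  90.41] [570.89  36.81  82.97] [594.18  73.07  92.14]
dial 1653 ((583.1588134765625, 54.87166213989258), 22.789159774780273) [581.84  51.66  89.86]
shackle 0.92 [330.8, 115.3] 796 [ 553.41 -192.81   39.5 ] [ 529.   -217.28   36.78] [ 566.24 -175.42   41.31]
sh ((547.8914184570312, -195.58349609375), (37.44508743286133, 42.971405029296875), 7.225883960723877)
cradle 0.92 [325.1, 143.0] 938 [ 530.39 -191.47   30.62] [ 446.85 -242.36    0.2 ] [ 539.42 -162.95   35.93]
red [328 151   6  13  56] [ 521.16 -199.88   50.73] [ 515.65 -202.23   48.77] [ 526.69 -197.58   52.17] [   0.99    0.12  521.16 -199.88]
red [310 178  18  18 103] [ 496.61 -194.26   72.92] [ 490.42 -203.2    67.  ] [ 502.3  -185.8    75.27] [   0.51    0.86  496.61 -194.26]
```

View pics/wrist1.png

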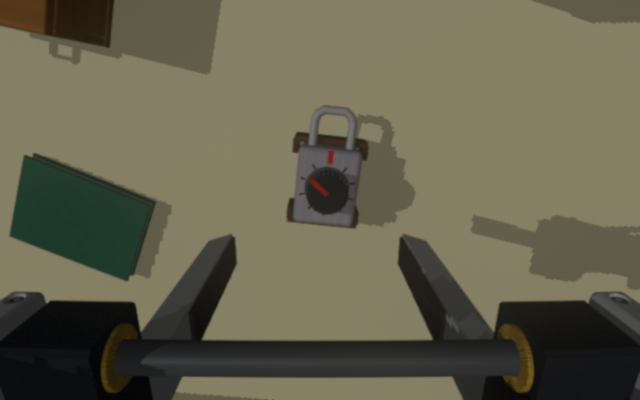

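```bash
cat >> h.py <<'E'
def stripe(cal,im,d,c,box=None,yaw=0.12):
    T=np.array(cal["pose"]); h,s,v=cv2.split(cv2.cvtColor(im,cv2.COLOR_RGB2HSV))
    red=((h<10)|(h>170))&(s>110)&(v>60); n,l,st,_=cv2.connectedComponentsWithStats(red.astype(np.uint8))
    for i in range(1,n):
        if st[i,4]<15: continue
        yy,xx=np.nonzero(l==i); uv=np.c_[xx,yy]
        for z in (72.5,50):
            a=pts("wrist",uv,np.full(len(uv),100.),cal); o=T[:3,3]; P=o+(a-o)*((z-o[2])/(a[:,2]-o[2]))[:,None]
            if np.hypot(*(P[:,:2].mean(0)-c))<45:
                w=cv2.fitLine(P[:,:2].astype(np.float32),cv2.DIST_L2,0,.01,.01).ravel(); m=P.mean(0)
                print("red",st[i],"z",z,"mean",m[:2],"line ang",np.arctan2(w[1],w[0])-yaw,"from centre",np.arctan2(*(m[:2]-c)[::-1])-yaw)
E
python3 - <<'E'
from h import *
z=np.load("w.npz"); cal=manip.calibration("wrist"); stripe(cal,z["im"],z["d"],np.array([491.1,-203.1]))
E
```

```text
red [328 151   6  13  63] z 72.5 mean [ 524.60666448 -198.82558285] line ang 0.006919913 from centre 0.006883827091711842
red [328 151   6  13  63] z 50 mean [ 520.9046474  -200.55926105] line ang 0.0069109127 from centre -0.03495919628305098
red [310 175  19  22 143] z 72.5 mean [ 496.85775429 -194.34598849] line ang 0.8470664 from centre 0.8690079211160736
red [310 175  19  22 143] z 50 mean [ 491.1170189  -195.75054995] line ang 0.84706044 from centre 1.4484806612539942
```

The lid is shut (flat at z ≈ 91). The wrist picture shows the lock at (327,185), the mark at (331,157) and the stripe running from (327,195) to (310,178), about 0.86 rad anticlockwise. Next I'll grip the dial.

```bash
python3 -m creep '{"slide":[[-0.2,-0.7,-4],[0,0,-4],[0,0,-3],[0,0,-2],[0,0,-1],[0,0,-0.5],[0,0,0],[0,0,0]],"turn":[0,0,0,0,0,0,0,0],"claw":[0.7,0.7,0.7,0.7,0.7,0.7,0.7,0.7]}' 20
python3 -m creep '{"slide":[[0,0,0],[0,0,0],[0,0,0],[0,0,0],[0,0,0]],"turn":[0,0,0,0,0],"claw":[0.3,0.3,0.3,0.3,0.3]}'
```

```text
clock: 7.4
eef_pos: [490.9, -202.5, 254.3]
eef_rot: [3.141, -0.001, 0.231]
wrist_force: [0.3, 0.4, 0.3]
finger_gap: 65.8
finger_force: 0.0
clock: 8.02
eef_pos: [490.9, -202.7, 253.9]
eef_rot: [3.141, -0.001, 0.231]
wrist_force: [1.9, -4.9, 1.2]
finger_gap: 37.5
finger_force: 20.0
```

```bash
python3 -m creep '{"slide":[[0,0,0],[0,0,0],[0,0,0],[0,0,0],[0,0,0],[0,0,0],[0,0,0],[0,0,0]],"turn":[-0.14,-0.14,-0.14,-0.14,-0.15,-0.15,0,0],"claw":[0.3,0.3,0.3,0.3,0.3,0.3,0.3,0.3]}'
python3 -c "from h import *;print(manip.read_state()['moment'])"
python3 -m creep '{"slide":[[0,0,0],[0,0,0],[0,0,0],[0,0,4],[0,0,4],[0,0,3],[-3,0,0],[0,0,0]],"turn":[0,0,0,0,0,0,0,0],"claw":[0.8,0.8,0.8,0.8,1,1,1,1]}'
python3 - <<'E'
from h import *
np.set_printoptions(precision=2,suppress=True)
cal=manip.calibration("wrist"); im,d=manip.camera("wrist")
r=manip.cut_out("lock","wrist")[0]; P,_=maskpts("wrist",r["mask"],d,cal)
f=P[(P[:,2]>46)&(P[:,2]<54)]; print("face",len(f),cv2.minAreaRect(f[:,:2].astype(np.float32)))
f=P[P[:,2]>68]; c=cv2.minEnclosingCircle(f[:,:2].astype(np.float32)); print("dial",c)
stripe(cal,im,d,np.array(c[0]))
u,v=map(int,r["position"]); save(cv2.resize(im[max(0,v-75):v+75,max(0,u-100):u+100],None,fx=4,fy=4,interpolation=cv2.INTER_CUBIC),"w2.png")
E
```

```text
clock: 9.02
eef_pos: [490.8, -203.1, 254.0]
eef_rot: [3.141, -0.001, -0.629]
wrist_force: [-1.1, -9.5, 2.5]
finger_gap: 37.3
finger_force: 20.0
[-1.78035621  0.31609167 -0.11157304]
clock: 10.02
eef_pos: [459.9, -202.3, 364.0]
eef_rot: [-3.141, -0.0, -0.63]
wrist_force: [1.3, 0.9, -0.1]
finger_gap: 94.1
finger_force: 0.0
face 4021 ((491.0719909667969, -202.3937225341797), (75.14891052246094, 59.76161193847656), 7.090906143188477)
dial ((491.3894958496094, -202.25210571289062), 19.696802139282227)
red [265 132  13  13  87] z 72.5 mean [ 521.36 -202.78] line ang -0.02131734 from centre -0.13752025061820705
red [265 132  13  13  87] z 50 mean [ 520.8 -198.8] line ang -0.0212707 from centre -0.0030628109920025764
red [276 149  21  22 163] z 72.5 mean [ 501.33 -201.15] line ang 0.0013123304 from centre -0.009605478886751173
red [276 149  21  22 163] z 50 mean [ 499.11 -197.04] line ang 0.0013233125 from centre 0.4744530619171602
```

View pics/w2.png

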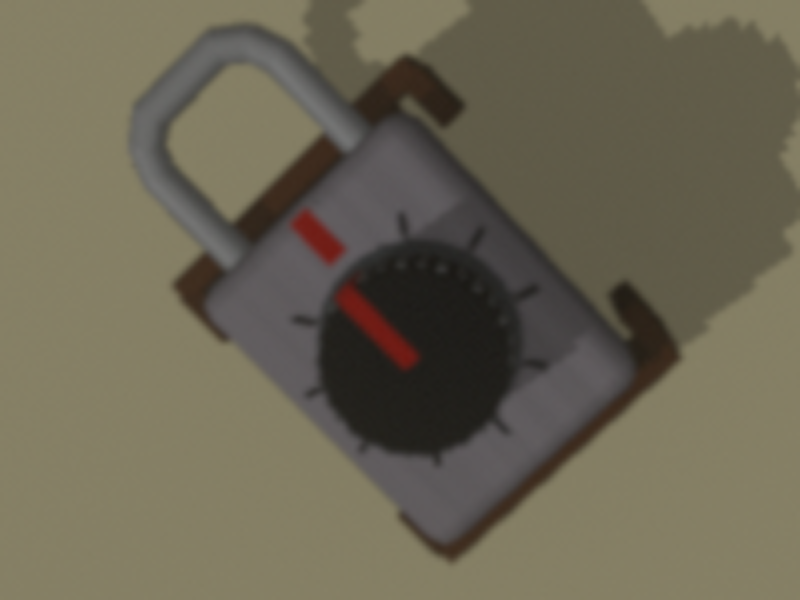

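The stripe now lies in line with the red mark: in the crop the mark is at (318,238) and the stripe runs (345,290)–(412,362), so the dial is at about 0. Next I'll grip the shackle legs.

```bash
python3 -m creep '{"slide":[[2.2,0.2,0],[2.2,0.2,0],[2.2,0.2,0],[2.2,0.1,0],[0,0,-4],[0,0,-4],[0,0,-3],[0,0,-2]],"turn":[0.15,0.15,0.15,0.15,0.15,0,0,0],"claw":[0.8,0.8,0.8,0.8,0.8,0.8,0.8,0.8]}' 30
python3 -m creep '{"slide":[[0,0,-1.3],[0,0,-0.5],[0,0,0],[0,0,0],[0,0,0],[0,0,0],[0,0,0],[0,0,0]],"turn":[0,0,0,0,0,0,0,0],"claw":[0.8,0.8,0.8,0.3,0.3,0.3,0.3,0.3]}'
```

```text
clock: 11.12
eef_pos: [549.2, -195.1, 231.5]
eef_rot: [-3.14, 0.002, 0.121]
wrist_force: [-0.7, -0.2, 0.3]
finger_gap: 75.3
finger_force: 0.0
clock: 12.12
eef_pos: [548.9, -195.6, 215.9]
eef_rot: [3.141, -0.001, 0.121]
wrist_force: [1.5, -2.9, 1.2]
finger_gap: 43.1
finger_force: 30.0
```

```bash
python3 -m creep '{"slide":[[0.3,0.04,0],[0.3,0.04,0],[0.3,0.04,0],[0.3,0.04,0],[0.3,0.03,0],[0.3,0.03,0],[0.1,0.01,0],[0,0,0]],"turn":[0,0,0,0,0,0,0,0],"claw":[0.3,0.3,0.3,0.3,0.3,0.3,0.3,0.3]}'
python3 -m creep '{"slide":[[0,0,0],[0,0,0]],"turn":[0,0],"claw":[0.3,0.3]}'
```

```text
clock: 13.12
eef_pos: [567.7, -193.1, 215.4]
eef_rot: [-3.141, 0.001, 0.121]
wrist_force: [-3.8, -4.6, 2.1]
finger_gap: 42.8
finger_force: 30.0
clock: 13.38
eef_pos: [567.7, -193.1, 215.4]
eef_rot: [-3.141, 0.001, 0.121]
wrist_force: [-3.5, -5.1, 2.0]
finger_gap: 42.7
finger_force: 30.0
```

Release, rise and look.

```bash
python3 -m creep '{"slide":[[0,0,0],[0,0,0],[0,0,0],[0,0,4],[0,0,5],[-2.5,-0.2,4],[-5,-0.7,0],[-3,-0.3,0]],"turn":[0,0,0,0,0,0,0,0],"claw":[1,1,1,1,1,1,1,1]}'
python3 -m creep '{"slide":[[0,0,0],[0,0,0]],"turn":[0,0],"claw":[1,1]}'
python3 - <<'E'
from h import *
np.set_printoptions(precision=2,suppress=True)
cal=manip.calibration("wrist"); im,d=manip.camera("wrist")
r=manip.cut_out("lock","wrist")[0]; P,_=maskpts("wrist",r["mask"],d,cal)
f=P[(P[:,2]>46)&(P[:,2]<54)]; R=cv2.minAreaRect(f[:,:2].astype(np.float32)); print("face",len(f),R)
f=P[P[:,2]>68]; c=cv2.minEnclosingCircle(f[:,:2].astype(np.float32)); print("dial",c)
f=P[(P[:,2]>31)&(P[:,2]<44)]; print("bow along x",np.percentile((f[:,:2]-np.array(R[0]))@[np.cos(.12),np.sin(.12)],[50,99,100]))
stripe(cal,im,d,np.array(c[0]))
save(im,"w3.png")
E
```

```text
clock: 14.38
eef_pos: [461.2, -205.0, 346.1]
eef_rot: [3.141, -0.001, 0.121]
wrist_force: [1.1, -0.2, 0.4]
finger_gap: 94.0
finger_force: 0.0
clock: 14.62
eef_pos: [463.3, -205.1, 345.9]
eef_rot: [3.141, -0.001, 0.121]
wrist_force: [0.2, 0.2, -0.7]
finger_gap: 94.2
finger_force: 0.0
face 4641 ((491.6279296875, -202.43557739257812), (75.81123352050781, 59.66303253173828), 8.1804838180542)
dial ((491.67010498046875, -202.39157104492188), 19.847938537597656)
bow along x [74.11 93.2  93.4 ]
red [316 119   6  16  94] z 72.5 mean [ 523.7  -198.47] line ang 0.0009591058 from centre 0.0017624068730100056
red [316 119   6  16  94] z 50 mean [ 521.64 -198.82] line ang 0.00095134974 from centre -0.0013153340066231062
red [316 143   7  30 198] z 72.5 mean [ 502.   -201.47] line ang 0.0073924586 from centre -0.030640954177844043
red [316 143   7  30 198] z 50 mean [ 498.02 -202.08] line ang 0.0073876753 from centre -0.07050340556199472
```

View pics/w3.png

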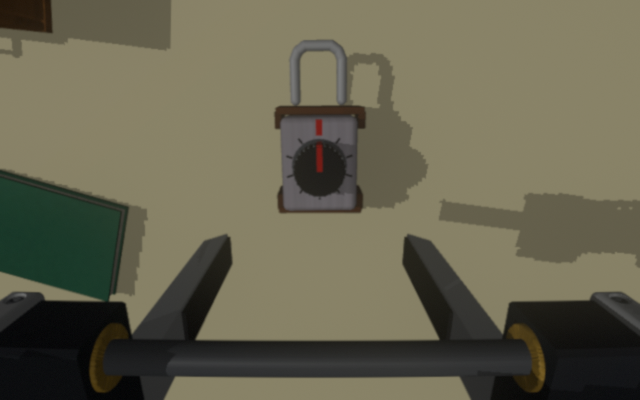

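The shackle is out, with the bow at (318,42), 93 mm from the lock's middle. Now I'll grip the body across its width.

```bash
python3 -m creep '{"slide":[[3.4,0.3,0],[0,0,-3],[0,0,-3],[0,0,-3],[0,0,-2],[0,0,-1.5],[0,0,-0.5],[0,0,0]],"turn":[0,0,0,0,0,0,0,0],"claw":[1,1,1,1,1,1,1,1]}' 40
python3 -m creep '{"slide":[[0,0,0],[0,0,0],[0,0,0],[0,0,0],[0,0,0],[0,0,0]],"turn":[0,0,0,0,0,0],"claw":[0.4,0.4,0.4,0.4,0.4,0.4]}'
```

```text
clock: 15.72
eef_pos: [497.0, -202.1, 215.8]
eef_rot: [3.142, -0.0, 0.121]
wrist_force: [-0.2, 0.5, -0.0]
finger_gap: 93.8
finger_force: 0.0
clock: 16.48
eef_pos: [496.8, -202.4, 215.9]
eef_rot: [3.141, -0.0, 0.121]
wrist_force: [-1.5, -5.1, 2.9]
finger_gap: 59.5
finger_force: 40.0
```

```bash
python3 -m creep '{"slide":[[0,0,1],[0,0,2],[0,0,4],[-2,0,3],[-2.5,2,0],[-2.4,4,0],[0,4,0],[0,4,0]],"turn":[0,0,0,0,0,-0.06,-0.06,0],"claw":[0.4,0.4,0.4,0.4,0.4,0.4,0.4,0.4]}'
python3 -m creep '{"slide":[[0,4,0],[0,4,0],[0,4,0],[0,4,0],[0,3,0],[0,1.5,0],[0,0,0],[0,0,0]],"turn":[0,0,0,0,0,0,0,0],"claw":[0.4,0.4,0.4,0.4,0.4,0.4,0.4,0.4]}'
python3 - <<'E'
from h import *
np.set_printoptions(precision=1,suppress=True)
cal=manip.calibration("wrist"); im,d=manip.camera("wrist"); 
for q in["lock","shackle","staple_tip","box"]:
    for r in manip.cut_out(q,"wrist")[:1]:
        P,uv=maskpts("wrist",r["mask"],d,cal); print(q,r["score"],r["position"],len(P),np.median(P,0),np.percentile(P,1,0),np.percentile(P,99,0))
save(im,"w4.png"); im,d=manip.camera("top")
for q in["lid","box"]:
    r=manip.cut_out(q,"top")[0]; P,_=maskpts("top",r["mask"],d); print(q,np.median(P,0),np.percentile(P,1,0),np.percentile(P,99,0))
E
```

```text
clock: 17.48
eef_pos: [427.3, -60.8, 315.5]
eef_rot: [-3.141, 0.0, -0.001]
wrist_force: [0.7, -0.1, -3.8]
finger_gap: 59.5
finger_force: 40.0
clock: 18.48
eef_pos: [427.8, 142.2, 315.5]
eef_rot: [3.141, 0.0, 0.0]
wrist_force: [0.2, -0.9, -4.5]
finger_gap: 59.9
finger_force: 40.0
lock 0.82 [319.4, 253.3] 22266 [443.6 142.8 149.5] [398.8 114.1 127.7] [515.  171.4 173.2]
shackle 0.71 [314.3, 101.0] 4584 [499.3 142.9 139. ] [470.2 122.  135.9] [516.2 164.6 140.8]
staple_tip 0.96 [311.7, 6.6] 3816 [570.4 146.3  23.2] [551.2  41.2   0.5] [571.4 253.2  68.6]
box 0.82 [308.5, 5.4] 3871 [570.4 146.8  22.9] [551.2  41.9   0.1] [571.4 254.   68.6]
lid [640.7 146.7  91.4] [568.3  40.2  67. ] [716.5 254.7  96.5]
box [636.2 144.7  91.2] [567.1  38.5   8.6] [715.9 253.1  96.4]
```

View pics/w4.png

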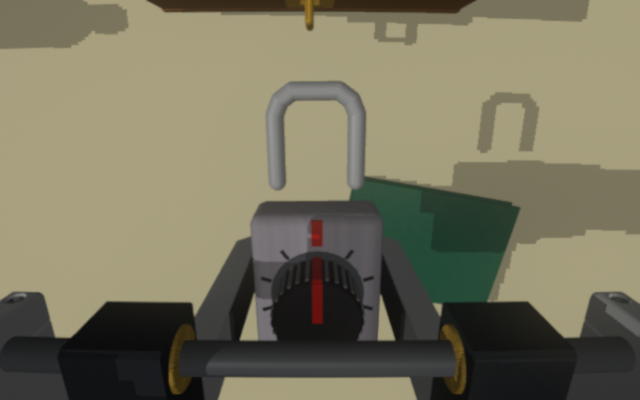

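The lock hangs level with the shackle out. The bow is at pixel (316,85), world (516,143,136), and the staple is at (310,15), about (551,146,56). I'll lower it.

```bash
python3 -m creep '{"slide":[[0,0.3,-2],[0.2,0,-2],[0.2,0,-2],[0,0,-1.3],[0,0,-0.6],[0,0,0],[0,0,0],[0,0,0]],"turn":[0,0,0,0,0,0,0,0],"claw":[0.4,0.4,0.4,0.4,0.4,0.4,0.4,0.4]}'
python3 - <<'E'
from h import *
np.set_printoptions(precision=1,suppress=True)
cal=manip.calibration("wrist"); im,d=manip.camera("wrist"); 
for q in["shackle","staple_tip"]:
    r=manip.cut_out(q,"wrist")[0]
    P,uv=maskpts("wrist",r["mask"],d,cal); print(q,r["score"],np.median(P,0),np.percentile(P,1,0),np.percentile(P,99,0))
    if q!="shackle":
        s=(P[:,0]<562)&(abs(P[:,1]-146)<15); print("st",s.sum(),P[s].mean(0),P[s].min(0))
save(im,"w5.png")
E
```

```text
clock: 19.88
eef_pos: [431.9, 145.9, 237.1]
eef_rot: [-3.141, -0.001, 0.001]
wrist_force: [0.3, 0.2, -4.2]
finger_gap: 60.0
finger_force: 40.0
shackle 0.59 [503.9 147.8  60.7] [474.6 125.8   1. ] [520.5 168.7  62.5]
staple_tip 0.66 [550.2 147.4  57. ] [549.7 145.2  11.6] [560.7 150.6  67.1]
st 122 [550.3 147.4  56.9] [549.7 145.2  46.6]
```

View pics/w5.png

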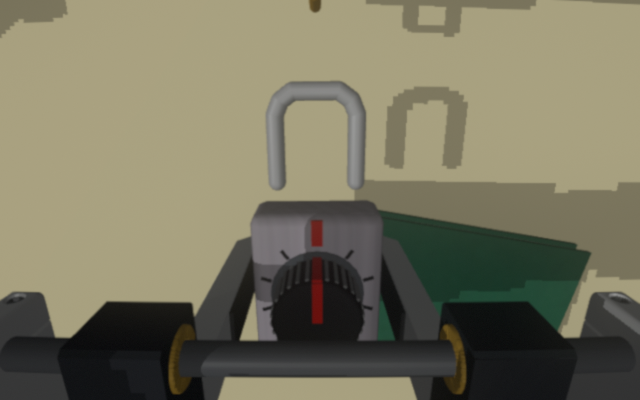

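The bow at (316,85) is in line with the staple tip at (315,5) and about 29 mm short of it. The lock is level, held and still, so I'll hand in.

```bash
python3 -c "from cell import manip; print(manip.sign_off())"
```

```text
the job is handed in; nothing more can be done
None
```

I handed the job in at about 20 s: lid shut, dial at the red mark, shackle fully out, and the padlock held level with its bow about 3 cm short of the staple; `sign_off()` returned no verdict.

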